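# Seat the red-roofed model house on its locating pin

## Robot

A 7-joint arm with a two-finger parallel gripper is mounted at the origin on a cart in front of the work surface, level with it; the furniture and walls round the work are solid. World frame = base frame: x ahead of the robot, y to its left, z up, the work surface at z = 0. Lengths are in mm, angles in rad, forces in N, time in s.
With the tool pointing down it reaches from about 400 to 925 mm from the base axis. Payload 5.6 kg.
Tool frame: the origin (TCP) lies between the finger pads; the fingertips stand 17 mm ahead of it and the grasp point (between the pads) lies 2 mm behind it (bot.finger_overhang is the distance from the TCP to the fingertips, in mm); y points along the fingers, x is the direction in which the jaws open and shut, and the axes are right-handed (so a half turn about y gives the same grasp; the last joint's range is limited). The gripper opens to 85 mm and grips with 20 to 120 N. Pads are 22 mm wide; open, the fingers measure 114 mm over their backs; the gripper's body (76 mm by 85 mm) begins 54 mm behind the grasp point. The pads swing forward as they close: fully open they stand 13 mm farther back than shut.
Start: joints at [-1.367, 0.468, -0.012, 1.603, 0.006, 1.071, -0.056], TCP at [158.837, 630.3, 248.29] pointing down, gripper open.
Joint ranges: [-2.53, 2.53], [-0.31, 2.02], [-1.57, 1.55], [0.28, 2.44], [-1.29, 4.43], [0.15, 1.84], [-2.92, 2.92]. Speed limits (rad/s): [2.57, 2.57, 3.14, 3.14, 3.14, 3.14, 3.14].

## Interface

Orientations are given as [roll, pitch, yaw] about the fixed x, y, z axes, in that order (R = Rz(yaw) Ry(pitch) Rx(roll)).
In Python, from workcell import status, capture, camera_info, job, bot gives the robot as it stands. The module is installed in compiled form; this text tells all that it offers.
- The arm moves only by the shell command python3 -m crank 'ROWS' [FORCE]. ROWS is JSON, a list of rows, each an object of numbers: "hand": the opening, from -1 (shut) to 1 (fully open); "x", "y", "z": the shift along the tool's x, y, z each as a share of 100 cm, from -1 to 1; "wx", "wy", "wz": the turn, a rotation vector about the tool's x, y, z each as a share of pi rad, from -1 to 1. A call has exactly 8 rows; each row shifts and turns the pose as measured when the row begins, along the tool's axes as they then stand; what a row does not reach is not made up. A row lasts 1/10 s, in which the tool goes at most 50 mm and 8.59 degrees, less where a joint would pass 70% of its speed; a pose out of reach is approached as far as the arm can. A call with a number of a shift or a turn outside -1 to 1 is refused whole. A call with a gripper value outside its range is refused whole. The fingers move at their own pace and stop on an object; FORCE is the grip in N (left out, the last holds). Time passes only in rows, so rows that do not move let the fingers close, or fill a call up. It gives the time, the measured TCP pose, the force and the opening at its end, in the units of the state.
- status.get_obs(): the state, without advancing time (a new reading comes with each control period).
- capture(name): name is "side" or "top"; returns the picture (480x640x3 uint8, red, green, blue); there is no depth.
- camera_info(name): a dict with "fx", "fy", "cx", "cy" (pixels), "rvec" (rotation vector, rad) and "tvec" (3), from world to camera coordinates, as OpenCV has them. Camera axes: x right, y down, z forward; pixel columns grow to the right and rows downward; lengths in mm; the calibration is good to about 2 mm. A picture is of the moment at which its call begins. camera_info takes no time and is no camera call.
- job.finish_job(): hands the job in, once; it reports no verdict.
The state is a dict: "t": time; "joint_positions": joint angles; "qd": joint speeds; "joint_efforts": joint torques, N m; "tcp_pos": TCP position; "eef_rot": TCP orientation; "force": force on the tool from outside, world axes, zero at the start; "torque": the same for the moment, N m; "width": opening from 0.0 (shut) to 1.0 (fully open).
Only numpy, scipy, OpenCV 4.12 (cv2) and the standard library are available. Lean on these libraries where they do the work, as an engineer would, in place of code of your own. Each camera call takes 0.05 s, during which the arm holds its last target. There are 200 camera calls.

## Task

On the site model, slide the red-roofed house forward off the cork terrace and nudge it until the hole in its base drops over one of the two brass locating pins, base lying flat on the lower ground, and let go of it. Slide it along low, do not pick it up, and leave the grey-roofed house where it stands.

Things in the scene. Friction and masses are not known exactly. Their poses are not given: they have to be found in the camera images.
- red_house_mid (a point): Middle of the white walls (36 x, 30 y, 28 mm high) of the loose red-roofed house, 80 g. Grip the flat gable ends, facing +y and -y. It is fixed on a plywood base 80 x 60 x 6 whose top is 14, underside 20 below this point; the base reaches 22 behind, 58 ahead (+x), 30 to each side. A 24 mm round through hole lies 40 ahead (+x) of this point, y = 0. The base starts flat on the terrace.
- grey_house_mid (a point): The same point of a second loose house, alike but with a grey roof, standing beside the red one on the terrace (about 100 mm apart in y; which is left varies). Must stay. On both houses the ridge runs along y, 31 mm above this point, a chimney reaches 39 mm above it, and +x points to the terrace edge within about 10 degrees.
- pin_left (a point): Foot of the left (+y) brass pin: upright, 10 mm thick, 7 mm tall, rounded top, on the lower ground (green with two grey plot marks, 18 mm above the bench) of a fixed board 210 (x) x 200 (y) mm. +x is the board's forward direction, from terrace to pins. The cork terrace is 8 mm higher than the lower ground and ends in a straight step 76 mm behind (-x) this pin.
- pin_right (a point): Foot of the right (-y) brass pin, the same as the left one, on the same board, 100 mm to its right (-y). Small fixed model trees up to 38 mm tall stand only at the board's rim: at both front (+x) corners, the middle of the front edge and the middle of the rear edge.
Things that resemble listed ones, but are neither listed nor needed, are in the scene too. What is shaped like the part that bears red_house_mid but pink or purple is not meant.

How it is judged (in metres and radians):
At the end, for the whole second after the job is handed in: The red-roofed house's base lies flat (within 3 degrees, no more than about 3 mm above the lower ground) with its hole round either brass pin (hole centre within 10 mm of the pin each way), released; the grey-roofed house is within 20 mm of where it started (((x of pin_left in the frame of red_house_mid between 0.03 and 0.05 m and y of pin_left in the frame of red_house_mid between -0.01 and 0.01 m and z of pin_left in the frame of red_house_mid above -0.0235 m) or (x of pin_right in the frame of red_house_mid between 0.03 and 0.05 m and y of pin_right in the frame of red_house_mid between -0.01 and 0.01 m and z of pin_right in the frame of red_house_mid above -0.0235 m)) and angle between red_house_mid's own z axis and vertical below 0.06 rad and distance of grey_house_mid from where it was at the start of the episode below 0.02 m); the robot touches nothing.
It fails at once if the red-roofed house is picked up (more than 30 mm above its height on the terrace) (height (world z) of red_house_mid above 0.076 m).
It fails at once if the grey-roofed house is pushed more than 20 mm from its place (distance of grey_house_mid from where it was at the start of the episode above 0.02 m).
It fails at once if the red-roofed house is tipped over (angle between red_house_mid's own z axis and vertical above 0.7 rad).
It also fails if it takes over 35 s, if anything falls off the work surface, if the arm or the gripper's body presses on something with over 40 N, if the wrist force passes 120 N, or if a joint passes its speed limit or range.

## Working session

There is one attempt and no reset: what is moved stays moved. The work goes in short steps, Python scripts to look and compute and a shell command to move; the robot and the scene stay as the last step left them, time stands still between calls to the robot, and variables do not carry over. Pictures are saved under pics/ and viewed, about 8 in all and at most 12, crops included, and the job is handed in when it is done.

```bash
mkdir -p pics
python3 - <<'E'
from workcell import status,capture,camera_info
import cv2
for n in("top","side"):
    cv2.imwrite(f"pics/{n}0.png",capture(n)[:,:,::-1]); print(n,camera_info(n))
print(status.get_obs())
E
```

```text
top {'fx': 519.4455498226713, 'fy': 519.4455498226713, 'cx': 323.675587658605, 'cy': 243.71168624185268, 'rvec': array([ 2.18312857, -2.16161672,  0.10048029]), 'tvec': array([385.3620469 , 445.13086489, 978.47430861])}
side {'fx': 559.7587881876225, 'fy': 559.7587881876225, 'cx': 318.45419576361775, 'cy': 239.34238065460622, 'rvec': array([ 2.12217346, -0.03924783,  0.0396838 ]), 'tvec': array([-400.87534363,  235.99268226,  780.59161411])}
{'t': 0.1, 'joint_positions': array([-1.36701641,  0.46828547, -0.01161176,  1.60354384,  0.00598943,
        1.0714198 , -0.05630566]), 'qd': array([ 2.28952029e-03, -2.23377840e-03,  4.19127558e-04, -2.83742191e-03,
        1.36398187e-03,  8.63159764e-04,  8.06351916e-05]), 'joint_efforts': array([ 1.05213043e-03, -5.33512616e+01,  2.14737898e-02, -2.51968038e+01,
        1.14543561e-02,  4.34250644e-03, -2.26376682e-05]), 'tcp_pos': array([158.71954129, 629.82198178, 247.43083614]), 'eef_rot': array([-1.57089996,  0.00161852,  1.32394919]), 'force': array([-0.51712316,  0.56338246, -0.46803225]), 'torque': array([-0.02331478, -0.03587733,  0.01450708]), 'width': 0.9948212653375692}
```

View pics/top0.png

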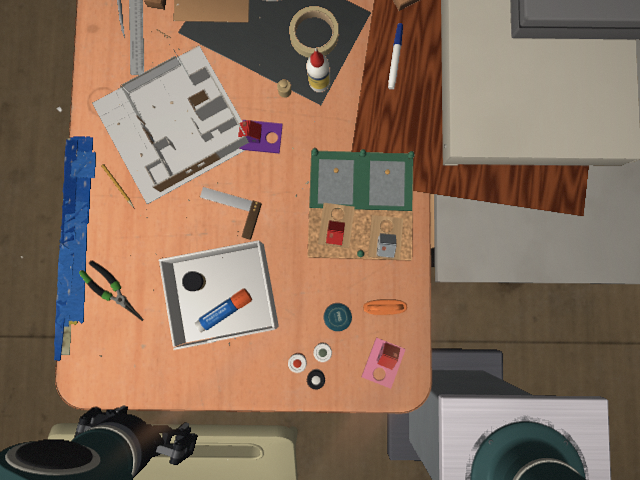

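View pics/side0.png

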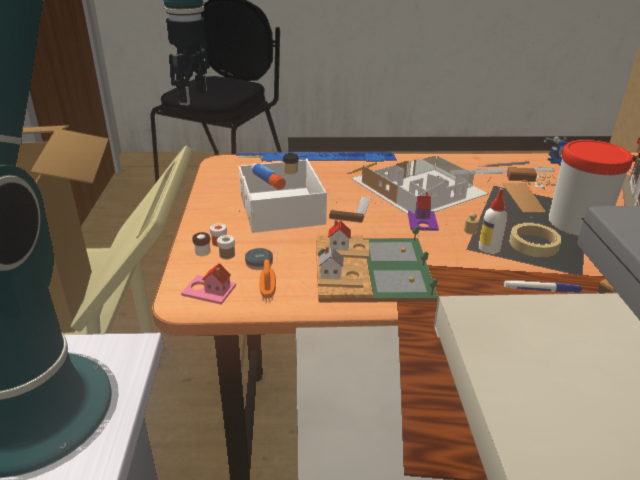

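```bash
cat > h.py <<'E'
import numpy as np,cv2
from workcell import status,capture,camera_info
def ray(n,uv,z):
    c=camera_info(n);R,_=cv2.Rodrigues(c["rvec"]);o=-R.T@c["tvec"]
    d=R.T@np.array([(uv[0]-c["cx"])/c["fx"],(uv[1]-c["cy"])/c["fy"],1]);return o+d*(z-o[2])/d[2]
def proj(n,p):
    c=camera_info(n);R,_=cv2.Rodrigues(c["rvec"]);q=R@np.array(p,float)+c["tvec"];return np.array([c["fx"]*q[0]/q[2]+c["cx"],c["fy"]*q[1]/q[2]+c["cy"]])
def snap(n,f,b=None,s=5):
    im=capture(n)[:,:,::-1].copy()
    if b: im=cv2.resize(im[b[1]:b[3],b[0]:b[2]],None,fx=s,fy=s,interpolation=cv2.INTER_CUBIC)
    cv2.imwrite("pics/"+f,im)
E
python3 - <<'E'
from h import *
snap("top","top1.png",(300,145,420,265),5)
im=capture("top")
for p in[(336,171),(387,172)]: print(ray("top",p,25))
for p in [(336,232),(386,241)]: print(ray("top",p,70))
print("step", ray("top",(309,207),26),ray("top",(412,210),26))
c=camera_info("top");R,_=cv2.Rodrigues(c["rvec"]);print(-R.T@c["tvec"])
E
```

```text
[583.05102852 367.21375173  25.        ]
[582.03228289 268.15592101  25.        ]
[458.48274778 367.25973536  70.        ]
[442.79656548 275.60080869  70.        ]
step [511.65695538 418.74378072  26.        ] [507.74955071 220.23206913  26.        ]
[ 347.36437419  387.61870692 1016.43843703]
```

View pics/top1.png

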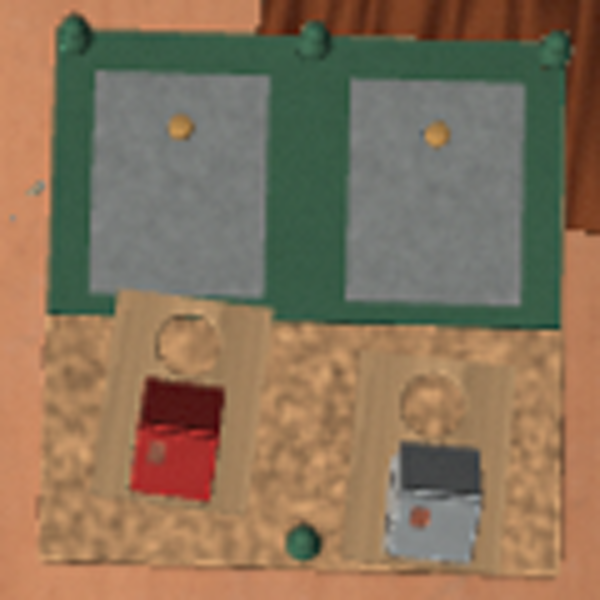

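Run:
```python
from h import *
f=lambda p,z:ray("top",(300+(p[0]+.5)/5-.5,145+(p[1]+.5)/5-.5),z)
P={k:f(p,z) for k,p,z in[("FL",(118,291),32),("FR",(272,310),32),("RR",(240,512),32),("hole",(188,344),32),("pinL",(180,127),23),("pinR",(436,134),23),("ridgeL",(139,424),77),("ridgeR",(222,436),77)]}
for k in P:print(k,P[k].round(1))
d=P["FL"]-P["FR"];print("yaw edge",np.degrees(np.arctan2(-d[0],d[1])))
d=P["FR"]-P["RR"];print("yaw side",np.degrees(np.arctan2(d[1],d[0])))
d=P["ridgeL"]-P["ridgeR"];print("yaw ridge",np.degrees(np.arctan2(-d[0],d[1])))
d=P["pinL"]-P["pinR"];print("yaw board",np.degrees(np.arctan2(-d[0],d[1])))
yaw=-np.arctan2(d[0],d[1])
rm=(P["ridgeL"]+P["ridgeR"])/2; m=(P["FL"]+P["FR"])/2;print("ridge mid",rm,"front mid",m)
```

```text
FL [519.1 391.4  32. ]
FR [512.3 332.3  32. ]
RR [434.4 344.2  32. ]
hole [498.8 364.4  32. ]
pinL [585.5 368.   23. ]
pinR [583.7 268.3  23. ]
ridgeL [462.3 383.1  77. ]
ridgeR [458.2 352.9  77. ]
yaw edge -6.557875340337541
yaw side -8.638689581007132
yaw ridge -7.722540517527257
yaw board -1.040616651397787
ridge mid [460.2219635  367.97996559  77.        ] front mid [515.67519097 361.87671268  32.        ]
```

Candidates for the red house, in top-view pixels: the one on the cork terrace (336,232), the purple-base decoy (250,132) and the pink-base decoy (388,355). I chose the one on cork with the plywood base, and the crop confirms it. In that crop the left pin is at (180,127) and the hole at (188,344). The house is at about (459,369) with yaw about -7.5°, and the left pin is at (585.5,368).

```bash
cat >> h.py <<'E'
def to(x,y,z,yaw):
    o=status.get_obs();p=o["tcp_pos"];R=cv2.Rodrigues(np.array([0,0,o["eef_rot"][2]]))[0]@cv2.Rodrigues(np.array([0,o["eef_rot"][1],0.]))[0]@cv2.Rodrigues(np.array([o["eef_rot"][0],0,0.]))[0]
    print("t",round(o["t"],2),"tcp",p.round(1),"rot deg",np.degrees(o["eef_rot"]).round(2),"w",round(o["width"],3),"F",o["force"].round(1),"| tool shift mm",(R.T@(np.array([x,y,z])-p)).round(1),"wy share",round((np.degrees(o["eef_rot"][2])-yaw)/180,4))
E
python3 -m crank '[{"hand":1,"x":-0.027,"z":-0.041,"wy":-0.037},{"hand":1,"x":-0.027,"z":-0.041},{"hand":1,"x":-0.027,"z":-0.041},{"hand":1,"x":-0.027,"z":-0.041},{"hand":1,"x":-0.027,"z":-0.041},{"hand":1,"x":-0.027,"z":-0.041},{"hand":1,"x":-0.027,"z":-0.041},{"hand":1}]' 40
python3 -c "
from h import *
to(459,369,180,82.5)"
```

```text
t 0.2 tcp [158.8 630.  247.7] rot deg [-9.001e+01  7.000e-02  7.586e+01] w 1.0 F [0.4 0.5 0.2] | tool shift mm [-179.6   67.9 -354.9] wy share -0.0369validation failed for argument at $[0]...
```

```bash
python3 -m crank '[{"hand":1,"x":-0.027,"y":0,"z":-0.041,"wx":0,"wy":-0.037,"wz":0},{"hand":1,"x":-0.027,"y":0,"z":-0.041,"wx":0,"wy":0,"wz":0},{"hand":1,"x":-0.027,"y":0,"z":-0.041,"wx":0,"wy":0,"wz":0},{"hand":1,"x":-0.027,"y":0,"z":-0.041,"wx":0,"wy":0,"wz":0},{"hand":1,"x":-0.027,"y":0,"z":-0.041,"wx":0,"wy":0,"wz":0},{"hand":1,"x":-0.027,"y":0,"z":-0.041,"wx":0,"wy":0,"wz":0},{"hand":1,"x":-0.027,"y":0,"z":-0.041,"wx":0,"wy":0,"wz":0},{"hand":1,"x":0,"y":0,"z":0,"wx":0,"wy":0,"wz":0}]' 40
python3 -c "
from h import *
to(459,369,180,82.5)"
```

```text
t: 1.0
tcp_pos: [420.6, 396.9, 245.1]
eef_rot: [-1.569, 0.002, 1.451]
force: [0.2, -0.1, 0.6]
width: 0.999
t 1.0 tcp [420.6 396.9 245.1] rot deg [-89.92   0.13  83.16] w 0.999 F [ 0.2 -0.1  0.6] | tool shift mm [-23.   65.1 -41.5] wy share 0.0037
```

```bash
python3 -m crank '[{"hand":1,"x":-0.012,"y":0,"z":-0.021,"wx":0,"wy":0.004,"wz":0},{"hand":1,"x":-0.011,"y":0.02,"z":-0.021,"wx":0,"wy":0,"wz":0},{"hand":1,"x":0,"y":0.04,"z":0,"wx":0,"wy":0,"wz":0},{"hand":1,"x":0,"y":0.04,"z":0,"wx":0,"wy":0,"wz":0},{"hand":1,"x":0,"y":0.02,"z":0,"wx":0,"wy":0,"wz":0},{"hand":1,"x":0,"y":0,"z":0,"wx":0,"wy":0,"wz":0},{"hand":1,"x":0,"y":0,"z":0,"wx":0,"wy":0,"wz":0},{"hand":1,"x":0,"y":0,"z":0,"wx":0,"wy":0,"wz":0}]' 40
python3 -c "
from h import *
to(459,369,56,82.5);snap('side','side1.png',(280,190,450,317),4)"
```

```text
t: 1.8
tcp_pos: [462.4, 368.6, 123.5]
eef_rot: [-1.572, -0.002, 1.435]
force: [0.7, 0.1, 0.3]
width: 0.997
t 1.8 tcp [462.4 368.6 123.5] rot deg [-90.07  -0.11  82.2 ] w 0.997 F [0.7 0.1 0.3] | tool shift mm [-0.2 67.5  3.4] wy share -0.0017
```

View pics/side1.png

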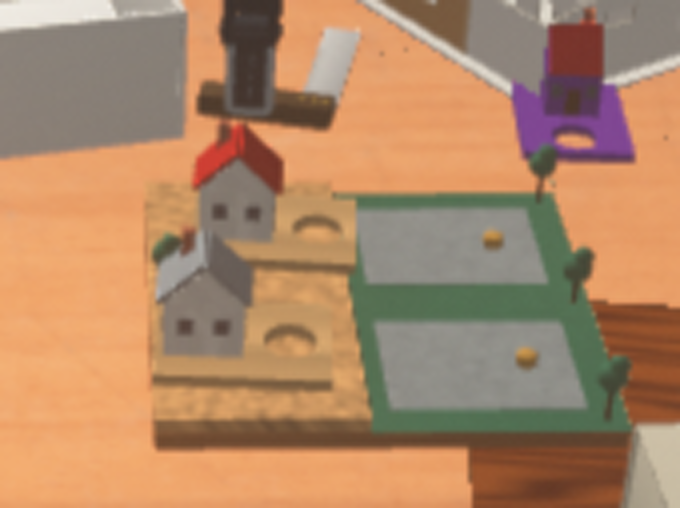

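The side crop shows the gripper's near finger directly behind and above the red roof, at about (248,60), with both pins visible. I'll descend and close.

```bash
python3 -m crank '[{"hand":1,"x":0,"y":0.03,"z":0.002,"wx":0,"wy":-0.001,"wz":0},{"hand":1,"x":0,"y":0.025,"z":0,"wx":0,"wy":0,"wz":0},{"hand":1,"x":0,"y":0.01,"z":0.001,"wx":0,"wy":0,"wz":0},{"hand":1,"x":0,"y":0,"z":0,"wx":0,"wy":0,"wz":0},{"hand":1,"x":0,"y":0,"z":0,"wx":0,"wy":0,"wz":0},{"hand":1,"x":0,"y":0,"z":0,"wx":0,"wy":0,"wz":0},{"hand":1,"x":0,"y":0,"z":0,"wx":0,"wy":0,"wz":0},{"hand":1,"x":0,"y":0,"z":0,"wx":0,"wy":0,"wz":0}]' 40
python3 -c "
from h import *
to(459,369,56,82.5)"
```

```text
t: 2.65
tcp_pos: [465.2, 375.7, 68.6]
eef_rot: [-1.585, -0.018, 1.439]
force: [-1.1, 0.5, -1.0]
width: 1.0
t 2.65 tcp [465.2 375.7  68.6] rot deg [-90.82  -1.05  82.45] w 1.0 F [-1.1  0.5 -1. ] | tool shift mm [-7.7 12.4  5.5] wy share -0.0003
```

```bash
python3 -m crank '[{"hand":1,"x":-0.007,"y":0.008,"z":0.005,"wx":0.0046,"wy":0,"wz":0.0058},{"hand":1,"x":0,"y":0.004,"z":0,"wx":0,"wy":0,"wz":0},{"hand":1,"x":0,"y":0,"z":0,"wx":0,"wy":0,"wz":0},{"hand":1,"x":0,"y":0,"z":0,"wx":0,"wy":0,"wz":0},{"hand":1,"x":0,"y":0,"z":0,"wx":0,"wy":0,"wz":0},{"hand":1,"x":0,"y":0,"z":0,"wx":0,"wy":0,"wz":0},{"hand":1,"x":0,"y":0,"z":0,"wx":0,"wy":0,"wz":0},{"hand":1,"x":0,"y":0,"z":0,"wx":0,"wy":0,"wz":0}]' 40
python3 -c "
from h import *
to(459,369,56,82.5)"
```

```text
t: 3.45
tcp_pos: [459.3, 369.0, 55.8]
eef_rot: [-1.57, 0.001, 1.439]
force: [-0.0, 0.8, -0.2]
width: 1.001
t 3.45 tcp [459.3 369.   55.8] rot deg [-8.995e+01  6.000e-02  8.243e+01] w 1.001 F [-0.   0.8 -0.2] | tool shift mm [-0.1 -0.2  0.2] wy share -0.0004
```

```bash
python3 -m crank '[{"hand":-1,"x":0,"y":0,"z":0,"wx":0,"wy":0,"wz":0},{"hand":-1,"x":0,"y":0,"z":0,"wx":0,"wy":0,"wz":0},{"hand":-1,"x":0,"y":0,"z":0,"wx":0,"wy":0,"wz":0},{"hand":-1,"x":0,"y":0,"z":0,"wx":0,"wy":0,"wz":0},{"hand":-1,"x":0,"y":0,"z":0,"wx":0,"wy":0,"wz":0},{"hand":-1,"x":0,"y":0,"z":0,"wx":0,"wy":0,"wz":0},{"hand":-1,"x":0,"y":0,"z":0,"wx":0,"wy":0,"wz":0},{"hand":-1,"x":0,"y":0,"z":0,"wx":0,"wy":0,"wz":0}]' 30
python3 -c "
from h import *
to(545.5,372.6,57,82.5);snap('side','side2.png',(280,190,450,317),4)"
```

```text
t: 4.25
tcp_pos: [459.4, 369.0, 56.1]
eef_rot: [-1.57, 0.001, 1.439]
force: [-0.4, 0.5, 0.8]
width: 0.35
t 4.25 tcp [459.4 369.   56.1] rot deg [-8.996e+01  6.000e-02  8.242e+01] w 0.35 F [-0.4  0.5  0.8] | tool shift mm [ 15.   -1.  -84.9] wy share -0.0004
```

View pics/side2.png

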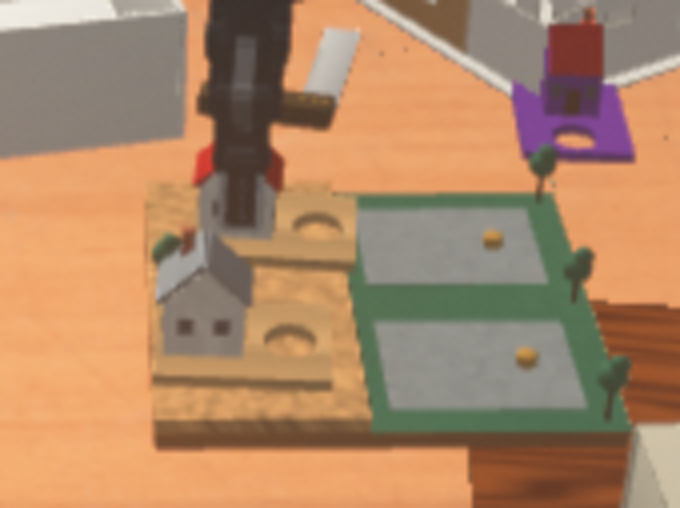

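The near finger is on the gable, and width 0.35 (about 30 mm) matches the walls, so the grasp is good. I'll slide it forward, keeping it just off the terrace.

```bash
python3 -m crank '[{"hand":-1,"x":0.001,"y":-0.002,"z":-0.005,"wx":0,"wy":0,"wz":0},{"hand":-1,"x":0.002,"y":0,"z":-0.010,"wx":0,"wy":0,"wz":0},{"hand":-1,"x":0.002,"y":0,"z":-0.010,"wx":0,"wy":0,"wz":0},{"hand":-1,"x":0.002,"y":0,"z":-0.010,"wx":0,"wy":0,"wz":0},{"hand":-1,"x":0.002,"y":0,"z":-0.010,"wx":0,"wy":0,"wz":0},{"hand":-1,"x":0,"y":0,"z":0,"wx":0,"wy":0,"wz":0},{"hand":-1,"x":0,"y":0,"z":0,"wx":0,"wy":0,"wz":0},{"hand":-1,"x":0,"y":0,"z":0,"wx":0,"wy":0,"wz":0}]' 30
python3 -c "
from h import *
to(545.5,372.6,58.5,82.5)"
```

```text
t: 5.1
tcp_pos: [510.4, 371.3, 57.2]
eef_rot: [-1.57, 0.002, 1.437]
force: [-0.4, 0.6, -1.7]
width: 0.347
t 5.1 tcp [510.4 371.3  57.2] rot deg [-89.96   0.11  82.33] w 0.347 F [-0.4  0.6 -1.7] | tool shift mm [  6.   -1.3 -34.6] wy share -0.0009
```

```bash
python3 -m crank '[{"hand":-1,"x":0.001,"y":-0.002,"z":-0.002,"wx":0,"wy":0,"wz":0},{"hand":-1,"x":0.002,"y":0,"z":-0.010,"wx":0,"wy":0,"wz":0},{"hand":-1,"x":0.002,"y":0,"z":-0.010,"wx":0,"wy":0,"wz":0},{"hand":-1,"x":0.001,"y":0,"z":-0.010,"wx":0,"wy":0,"wz":0},{"hand":-1,"x":0,"y":0,"z":0,"wx":0,"wy":0,"wz":0},{"hand":-1,"x":0,"y":0,"z":0,"wx":0,"wy":0,"wz":0},{"hand":-1,"x":0,"y":0,"z":0,"wx":0,"wy":0,"wz":0},{"hand":-1,"x":0,"y":0,"z":0,"wx":0,"wy":0,"wz":0}]' 30
python3 -c "
from h import *
to(545.5,372.6,58.5,82.5);snap('side','side3.png',(280,190,450,317),4);snap('top','top3.png',(300,145,420,265),5)"
```

```text
t: 5.9
tcp_pos: [545.0, 373.2, 59.1]
eef_rot: [-1.569, 0.002, 1.438]
force: [-0.7, 0.5, -0.2]
width: 0.344
t 5.9 tcp [545.  373.2  59.1] rot deg [-89.92   0.13  82.38] w 0.344 F [-0.7  0.5 -0.2] | tool shift mm [-0.5  0.6 -0.5] wy share -0.0007
```

View pics/side3.png

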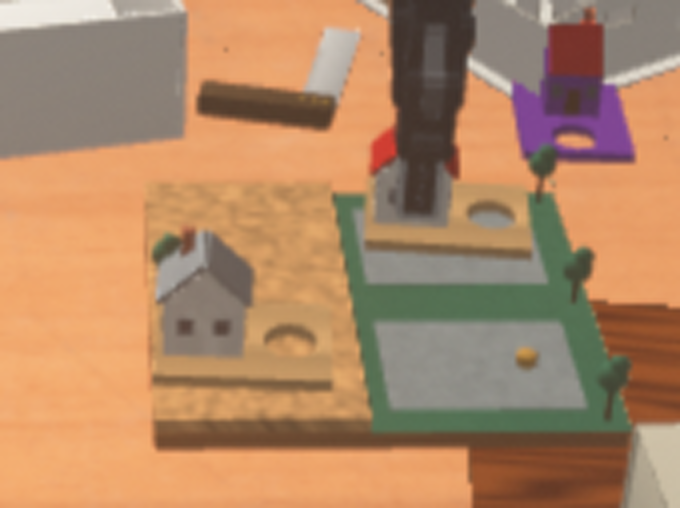

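View pics/top3.png

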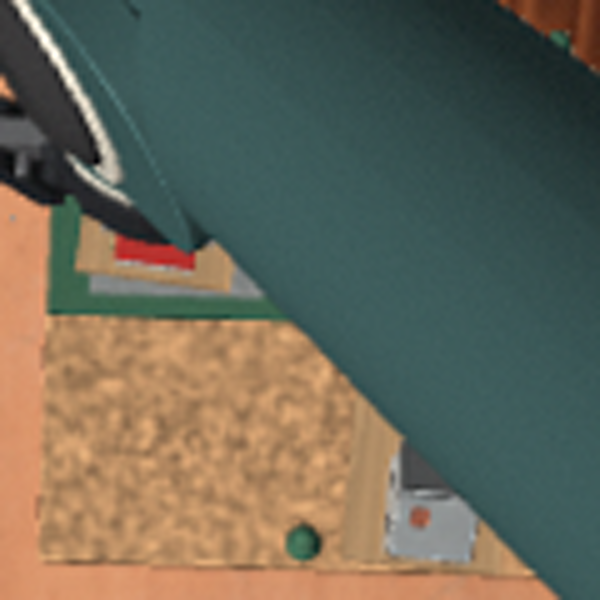

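The side crop shows the house clear of the step and level, with the hole at about (490,214). The pin, seen earlier at (493,239), is hidden behind the base. In the top crop the rear base corners are at (78,270) and (225,290). I'll check the alignment from both views.

Run:
```python
from h import *
s=lambda p,z:ray("side",(280+(p[0]+.5)/4-.5,190+(p[1]+.5)/4-.5),z).round(1)
f=lambda p,z:ray("top",(300+(p[0]+.5)/5-.5,145+(p[1]+.5)/5-.5),z)
print("hole side",s((490,213),35),"pin side",s((493,239),23),"old hole side",s((318,226),32))
a,b=f((78,270),35),f((225,290),35);m=(a+b)/2;y=np.radians(-7.6)
print("hole from rear edge top",m+62*np.array([np.cos(y),np.sin(y),0]))
```

```text
hole side [581.6 366.7  35. ] pin side [583.3 361.7  23. ] old hole side [496.4 361.5  32. ]
hole from rear edge top [584.38868794 370.45242468  35.        ]
```

The views agree to a few mm: the hole should move about +1.5 in x and -2.5 in y. I'll correct that and lower it.

```bash
python3 -m crank '[{"hand":-1,"x":-0.0025,"y":0,"z":-0.002,"wx":0,"wy":0,"wz":0},{"hand":-1,"x":0,"y":0,"z":0,"wx":0,"wy":0,"wz":0},{"hand":-1,"x":0,"y":0.003,"z":0,"wx":0,"wy":0,"wz":0},{"hand":-1,"x":0,"y":0.003,"z":0,"wx":0,"wy":0,"wz":0},{"hand":-1,"x":0,"y":0.003,"z":0,"wx":0,"wy":0,"wz":0},{"hand":-1,"x":0,"y":0.001,"z":0,"wx":0,"wy":0,"wz":0},{"hand":-1,"x":0,"y":0,"z":0,"wx":0,"wy":0,"wz":0},{"hand":-1,"x":0,"y":0,"z":0,"wx":0,"wy":0,"wz":0}]' 30
python3 -c "
from h import *
to(546.5,370.5,48,82.5);snap('side','side4.png',(350,210,430,280),8)"
```

```text
t: 6.8
tcp_pos: [546.1, 370.4, 48.1]
eef_rot: [-1.569, 0.003, 1.439]
force: [0.3, -0.2, 1.0]
width: 0.35
t 6.8 tcp [546.1 370.4  48.1] rot deg [-89.89   0.15  82.43] w 0.35 F [ 0.3 -0.2  1. ] | tool shift mm [ 0.1  0.1 -0.4] wy share -0.0004
```

View pics/side4.png

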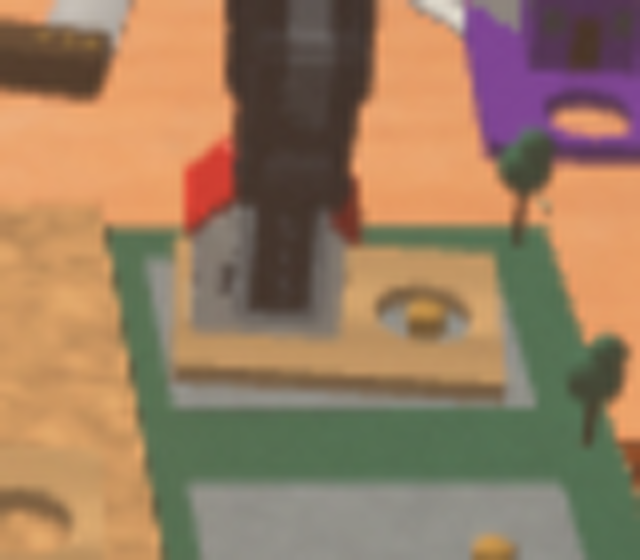

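The brass pin stands in the middle of the hole, at about (427,315), and the base is down. I'll release and retreat straight up.

```bash
python3 -m crank '[{"hand":1,"x":0,"y":0,"z":0,"wx":0,"wy":0,"wz":0},{"hand":1,"x":0,"y":0,"z":0,"wx":0,"wy":0,"wz":0},{"hand":1,"x":0,"y":0,"z":0,"wx":0,"wy":0,"wz":0},{"hand":1,"x":0,"y":0,"z":0,"wx":0,"wy":0,"wz":0},{"hand":1,"x":0,"y":0,"z":0,"wx":0,"wy":0,"wz":0},{"hand":1,"x":0,"y":0,"z":0,"wx":0,"wy":0,"wz":0},{"hand":1,"x":0,"y":-0.01,"z":0,"wx":0,"wy":0,"wz":0},{"hand":1,"x":0,"y":-0.02,"z":0,"wx":0,"wy":0,"wz":0}]' 30
python3 -m crank '[{"hand":1,"x":0,"y":-0.03,"z":0,"wx":0,"wy":0,"wz":0},{"hand":1,"x":0,"y":-0.04,"z":0,"wx":0,"wy":0,"wz":0},{"hand":1,"x":0,"y":-0.04,"z":0,"wx":0,"wy":0,"wz":0},{"hand":1,"x":0.02,"y":-0.03,"z":0.03,"wx":0,"wy":0,"wz":0},{"hand":1,"x":0.03,"y":0,"z":0.04,"wx":0,"wy":0,"wz":0},{"hand":1,"x":0.03,"y":0,"z":0.03,"wx":0,"wy":0,"wz":0},{"hand":1,"x":0,"y":0,"z":0,"wx":0,"wy":0,"wz":0},{"hand":1,"x":0,"y":0,"z":0,"wx":0,"wy":0,"wz":0}]' 30
python3 -c "
from h import *
to(546.5,370.5,48,82.5);snap('side','side5.png',(280,190,450,317),4)"
```

```text
t: 7.65
tcp_pos: [545.1, 369.8, 77.6]
eef_rot: [-1.566, 0.005, 1.439]
force: [0.4, 0.2, 0.2]
width: 1.001
t: 8.45
tcp_pos: [457.7, 465.8, 234.1]
eef_rot: [-1.574, -0.005, 1.434]
force: [1.1, -0.7, 0.5]
width: 0.996
t 8.45 tcp [457.7 465.8 234.1] rot deg [-90.19  -0.28  82.15] w 0.996 F [ 1.1 -0.7  0.5] | tool shift mm [ -83.2  186.  -100.3] wy share -0.0019
```

View pics/side5.png

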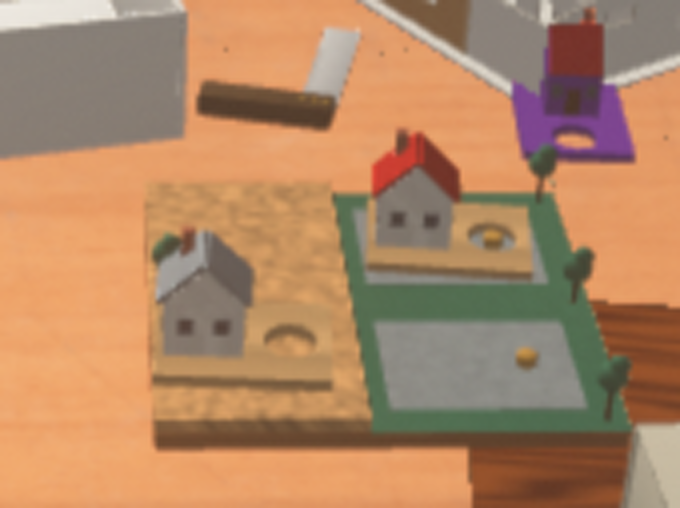

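The house lies flat with the pin centred in its hole, at about (491,237). The grey house hasn't moved and the gripper is clear, so I'm handing in.

```bash
python3 -c "
from workcell import job
print(job.finish_job())"
```

```text
the job is handed in; nothing more can be done
None
```

The red-roofed house is off the terrace with its base flat on the lower ground and its hole over the left brass pin. I released it and handed the job in at about 8.5 s.

- **How it moved:** I gripped the gable ends at 30 N and carried it forward 1–3 mm above terrace height. I shifted it about 2–3 mm to line up the hole, then lowered it 11 mm onto the pin.
- **Last checks:** the final side picture shows the pin in the middle of the hole and the base flat. The grey-roofed house looks unmoved, and the gripper is open and well clear. I judged all of this by eye from the picture.
- **Disagreements:** before lowering, the top and side cameras differed by a few mm on where the hole was, within the fit's clearance. The arm also drifted about 7 mm and tilted 1° during the descent to the house, which I corrected before gripping. My first move was refused because its rows left out some of the numbers, and it cost nothing.

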